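# Tip one row of bearing balls into the cup

### The arm

A 6-joint arm with a two-finger parallel gripper is mounted at the origin on the work surface. World frame = base frame: x ahead of the robot, y to its left, z up, the work surface at z = 0. Lengths are in mm, angles in rad, forces in N, time in s.
With the tool pointing down it reaches from about 350 to 875 mm from the base axis. Payload 4.2 kg.
Tool frame: the origin (TCP) lies between the finger pads; the fingertips stand 17 mm ahead of it and the grasp point (between the pads) lies 2 mm behind it; z points along the fingers, y is the line along which they close (so a half turn about z gives the same grasp; the last joint's range is limited). The gripper opens to 85 mm and grips with 20 to 120 N. Pads are 22 mm wide; open, the fingers measure 114 mm over their backs; the gripper's body (76 mm by 85 mm) begins 54 mm behind the grasp point. The pads swing forward as they close: fully open they stand 13 mm farther back than shut.
Start: joints at [1.469, 0.385, 0.008, 0, -1.194, -0.259], TCP at [220.606, 584.75, 248.312] pointing down, gripper open.
Joint ranges: [-3.14, 3.14], [-1.21, 2.06], [-1.07, 1.41], [-3.16, 2.05], [-2.99, -0.16], [-3.1, 3.1]. Speed limits (rad/s): [2.79, 2.79, 3.14, 3.14, 3.14, 3.14].

### API

Orientations are given as a unit quaternion [x, y, z, w].
In Python, from bench import arm, eyes, status, order gives the robot as it stands (arm), with the cameras (eyes), the readings (status) and the job (order).
- The arm moves only by the shell command python3 jog.py 'ROWS' [OPENING]. ROWS is a JSON list of rows, 1 to 10 of them, each written [[dx, dy, dz], [rx, ry, rz]]: dx, dy, dz in parts of the range, where 1.0 means 750 mm, then a rotation vector rx, ry, rz in normalised numbers (1 is pi rad); each row is the pose to reach, as a shift and turn from the pose commanded when the command began, along the tool's axes at that moment; what a row does not reach only later rows make up. A row lasts 1/10 s, in which the tool goes at most 50 mm and 0.15 rad, less where a joint would pass 70% of its speed; a pose out of reach is approached as far as the arm can. OPENING is the finger opening in mm, set as the command begins (- or left out keeps the last). The fingers move at their own pace and stop on an object; the grip force is fixed at half the most. Time passes only in rows, so rows that do not move let the fingers close. It prints the time, the measured TCP pose, the force, the opening and the grip force at its end. Shift and turn numbers lie between -1 and 1, and a call with a number outside is refused. Input that does not fit is refused with a message, and nothing moves.
- status.read_state(): the state, without advancing time (a new reading comes with each control period).
- eyes.get_image(name): name is "scene" or "top" or "wrist"; returns the picture (480x640x3 uint8, blue, green, red); there is no depth.
- eyes.get_calibration(name): a dict with "K" (3x3 intrinsics, pixels), "rvec" (rotation vector, rad) and "tvec" (3), from world to camera coordinates, as OpenCV has them. Camera axes: x right, y down, z forward; pixel columns grow to the right and rows downward; lengths in mm; the calibration is good to about 2 mm. A picture is of the moment at which its call begins: read the wrist's pose just before it. get_calibration takes no time and is no camera call; for the wrist camera it gives the pose at the moment of the call.
- order.job_done(): hands the job in; it is judged then, once.
The state is a dict: "clock": time; "joints": joint angles; "joint_vel": joint speeds; "joint_efforts": joint torques, N m; "position": TCP position; "ee_rot": TCP orientation; "contact_force": force on the tool from outside, world axes, zero at the start; "wrist_torque": the same for the moment, N m; "gripper_width": finger opening in mm; "grasp_force": force on a finger pad.
Only numpy, scipy, OpenCV 4.12 (cv2) and the standard library are available. Lean on these libraries where they do the work, as an engineer would, in place of code of your own. Each camera call takes 0.05 s, during which the arm holds its last target. There are 200 camera calls.

### The job

Count out one row of bearing balls: put the cup by its handle under the front lip of the spruce pouring stand, carry the ball tray level by its overhead strap from the rack to the stand, set it down with its front edge against the stand's raised lip, and let go. Then take the tray again by the round bar at its rear and tip it up with its front edge staying against the lip, so that the three balls of the front row, and only those, roll off into the cup. Lower the tray level onto the stand again and let go, with the rear three balls still in their channel and the cup standing upright on the bench; never touch the balls with the fingers or shift the other things lying about.

Things in the scene. Friction and masses are not known exactly. Their poses are not given: they have to be found in the camera images.
- tray: Aluminium ball tray, 0.20 to 0.33 kg plus balls, at the start in the rack. Origin: centre of the underside of its 60 x 74 mm plate (5 mm thick); x from the open front edge (-x) to the rear, y across, z up. Side walls (outer faces y = +-37, 4 thick) and rear wall (x = 26 to 30) reach z = 25. A strap overhead is for carrying, a round bar behind for tipping.
- tray_ridge (a point): Top of the ridge between the tray's two channels (tray 0, 0, 11 mm). Each channel is 66 mm wide and holds three loose 20 mm balls: the front one (x = -27 to -3) has only a 2 mm high lip at the front edge, the rear one (x = 2 to 26) lies behind the 6 mm high ridge. Tipped front edge down, the front balls roll off at about 37 deg, the rear ones only at about 65 deg.
- tray_front (a point): Middle of the lower front edge of the tray (tray x = -30, y = 0, z = 0 mm).
- tray_strap (a point): Middle of the tray's carrying strap, a flat bar above the channels at tray x = 0, z = 62 mm: 10 mm thick along tray x, 14 mm high, 74 mm long along tray y, on a 4 mm thick post at each end. Free below it down to the ball tops at z = 25 mm.
- tray_bar (a point): Middle of the tray's rear bar, round, 10 mm in diameter, 74 mm long along tray y, at tray x = 68, z = 12 mm, held by 4 mm side arms (y = +-35); 33 mm gap between bar and rear wall. In the rack only 10 mm are free behind the bar: no finger fits there. In a light grip (20 N) the bar turns between the fingers, so the tool need not lean with the tray.
- rack: Fixed dark steel rack in which the tray starts, axes alike. Origin: on the bench under the tray's centre. Base plate 4 mm thick (x = -39 to 91, y = +-49), on which the tray stands; side guides 5 mm thick at y = +-45.5 up to z = 16 (x = -30 to 30); upright back plate at x = 83 to 91 up to z = 54 mm.
- stand: Fixed spruce pouring stand. Origin: on the bench below the rear face of its lip; x from the pouring front (roughly towards the robot) to the rear, z up. Shelf 110 mm wide (y = +-55), x = -3 to 64, top at z = 55, underside at z = 45; a steel lip along the front edge (x = -3 to 0) rises 3 mm above the shelf. The foot below fills x = 27 to 64 only, so the shelf overhangs by 30 mm.
- stand_lip (a point): Point on the shelf top at the foot of the lip's rear face, mid-width (stand 0, 0, 55 mm): the tray's lower front edge belongs here, tray x along stand x. The tray's rear bar then overhangs the shelf's rear. As the tray tips its front edge slides back from the lip a few mm (3 mm at 45 deg).
- stand_pour (a point): Best place on the bench for the cup's centre (stand -32, 0, 0 mm). Balls tipped slowly off the lip land about 0 to 45 mm in front of it; the cup's rim here reaches under the shelf, so bring the cup in low from the front.
- cup: Round open steel cup, upright. Origin: centre of its underside. Outer radius 43 mm at the foot, 48 at the rim, wall 3, floor 4, height 38 mm, 0.11 to 0.18 kg. A straight handle 12 mm wide and 12 high runs from the wall along the cup's +x to x = 110, its centre line at z = 28 mm.
- cup_handle (a point): Grip point on the cup's handle: cup x = 85, y = 0, z = 28 mm.
- grommet: Bystander: black rubber ring, 60 mm across, 20 high. Origin: centre of underside.
- jar: Bystander: glass jar, 56 mm across, 75 high. Origin: centre of underside.
- oil: Bystander: grey oil bottle, 62 mm across, 190 high. Origin: centre of underside.
- bracket: Bystander: cast-aluminium tilt bracket, base 100 x 60 mm, two cheeks, 78 high. Origin: centre of underside.
- spanner: Bystander: steel combination spanner with a red handle, 174 mm long along its x, 24 wide, 7 thick. Origin: centre of underside.
- grille: Bystander: bronze intake grille lying flat, 110 (x) x 72 x 8 mm. Origin: centre of underside.
- ball0_center (a point): Centre of a loose 20 mm steel ball (33 g) that starts in the tray's front channel.
- ball1_center (a point): Centre of a loose 20 mm steel ball (33 g) that starts in the tray's front channel.
- ball2_center (a point): Centre of a loose 20 mm steel ball (33 g) that starts in the tray's front channel.
- ball3_center (a point): Centre of a loose 20 mm steel ball (33 g) that starts in the tray's rear channel.
- ball4_center (a point): Centre of a loose 20 mm steel ball (33 g) that starts in the tray's rear channel.
- ball5_center (a point): Centre of a loose 20 mm steel ball (33 g) that starts in the tray's rear channel.

How it is judged:
By the outcome, as a careful person would: the job done as asked, in the order asked, and still so for the second after the job is handed in, with the robot touching nothing.
It also fails if it takes over 72 s, if anything falls off the work surface, if the arm or the gripper's body presses on something with over 40 N, if the wrist force passes 120 N, or if a joint passes its speed limit or range.

## Working session

There is one attempt and no reset: what is moved stays moved. The work goes in short steps, Python scripts to look and compute and a shell command to move; the robot and the scene stay as the last step left them, time stands still between calls to the robot, and variables do not carry over. Pictures are saved under pics/ and viewed, at most 13 in all, crops included, and the job is handed in when it is done.

```bash
ls; mkdir -p pics
python3 - <<'E'
from bench import arm, eyes, status, order
import cv2
for n in ["scene","top"]:
    cv2.imwrite(f"pics/{n}0.png",eyes.get_image(n)); c=eyes.get_calibration(n); print(n,c)
s=status.read_state();print(s)
E
```

```text
bench.py
jog.py
pics
  3 bench.py
  5 jog.py
  8 total
scene {'K': array([[440.39899999,   0.        , 325.28141717],
       [  0.        , 440.39899999, 241.92016976],
       [  0.        ,   0.        ,   1.        ]]), 'rvec': array([ 2.07472602,  0.71418845, -0.35095208]), 'tvec': array([-457.64121565, -135.96343489, 1236.80199637])}
top {'K': array([[557.10641022,   0.        , 318.81743436],
       [  0.        , 557.10641022, 230.75789845],
       [  0.        ,   0.        ,   1.        ]]), 'rvec': array([ 2.18469991, -2.19077808,  0.03547573]), 'tvec': array([  24.8112606 ,  568.30472822, 1275.64311087])}
{'clock': 0.1, 'joints': array([ 1.46860611e+00,  3.85484411e-01,  6.78205674e-03, -4.23595981e-04,
       -1.19401512e+00, -2.58602724e-01]), 'joint_vel': array([-2.19801072e-03, -2.50746725e-05,  5.77957489e-04,  2.04207735e-03,
        6.93518553e-04,  8.56992726e-05]), 'joint_efforts': array([-4.77603244e-04, -3.93319809e+01,  1.88928258e+01,  4.19791013e+00,
       -2.60210356e-03,  5.01220313e-06]), 'position': array([220.44698278, 584.31606509, 247.33742869]), 'ee_rot': array([ 9.83758144e-01, -1.79496387e-01, -1.21218245e-04,  9.73017054e-04]), 'contact_force': array([ 0.54469381, -0.83876357, -0.61024817]), 'wrist_torque': array([ 0.02760245, -0.00517878, -0.07717357]), 'grasp_force': 0.0, 'gripper_width': 85.47665066804377}
```

View pics/scene0.png

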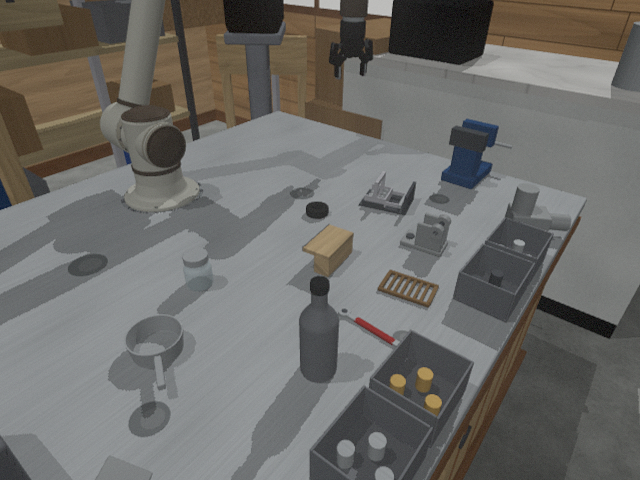

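View pics/top0.png

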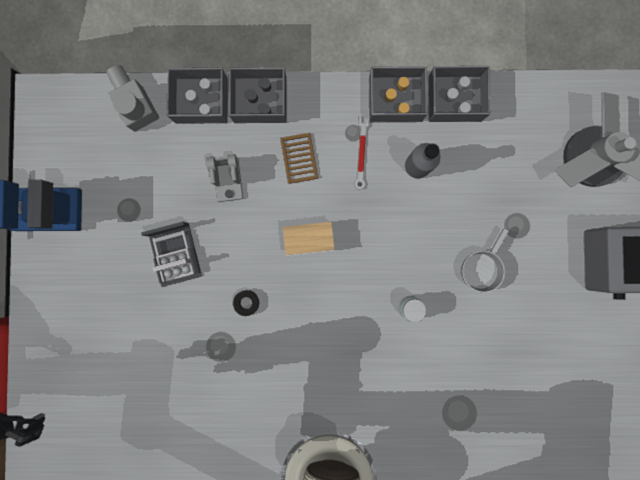

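The scene view shows the tray in the rack at about (390,195), the wooden stand at (330,245), and the cup at (155,340) with its handle down to (160,385). In the top view they are the tray at (172,255), stand (308,238), and cup (483,270) with its handle end at (510,222). Next I enlarge these three areas and extract contours.

```bash
cat > h.py <<'E'
import numpy as np, cv2
from bench import arm, eyes, status, order
from scipy.spatial.transform import Rotation as R
def cal(n):
    c=eyes.get_calibration(n); return c["K"],cv2.Rodrigues(c["rvec"])[0],c["tvec"]
def ray(c,px,z):
    K,r,t=c; o=-r.T@t; d=r.T@np.linalg.inv(K)@[px[0],px[1],1]; return o+d*(z-o[2])/d[2]
def proj(c,P):
    K,r,t=c; p=K@(r@np.array(P,float)+t); return p[:2]/p[2]
def tool(target,s=None):
    "shift from measured TCP to target in tool axes"
    s=s or status.read_state(); return R.from_quat(s["ee_rot"]).inv().apply(np.array(target)-s["position"])
def turn(yaw,s=None):
    "rotvec in tool axes to get tool-down with tool y along world yaw (mod pi)"
    s=s or status.read_state(); r=R.from_quat(s["ee_rot"]); best=None
    for k in (0,np.pi):
        y=np.array([np.cos(yaw+k),np.sin(yaw+k),0]); z=np.array([0,0,-1.]); x=np.cross(y,z)
        v=(r.inv()*R.from_matrix(np.c_[x,y,z])).as_rotvec()
        if best is None or np.linalg.norm(v)<np.linalg.norm(best): best=v
    return best
E
python3 - <<'E'
from h import *
im=cv2.imread("pics/top0.png"); sc=cv2.imread("pics/scene0.png")
C=cal("top"); 
hsv=cv2.cvtColor(im,cv2.COLOR_BGR2HSV)
m=cv2.inRange(hsv,(8,70,120),(30,255,255)); m[:215]=0;m[265:]=0;m[:,:270]=0;m[:,350:]=0
c=max(cv2.findContours(m,0,2)[0],key=cv2.contourArea); r=cv2.minAreaRect(c); print(r)
for p in cv2.boxPoints(r): print(p,ray(C,p,55).round(1))
a=cv2.resize(im[215:295,140:205],None,fx=6,fy=6,interpolation=2)
b=cv2.resize(im[205:295,455:535],None,fx=5,fy=5,interpolation=2)
cv2.imwrite("pics/a.png",a);
o=np.zeros((600,800,3),np.uint8)
o[:480,:390]=a; o[:450,395:795]=b
cv2.imwrite("pics/crop1.png",o)
o=np.zeros((600,800,3),np.uint8)
o[:300,:420]=cv2.resize(sc[160:220,345:429],None,fx=5,fy=5,interpolation=2)
o[300:600,:400]=cv2.resize(sc[220:280,290:370],None,fx=5,fy=5,interpolation=2)
o[:400,430:800]=cv2.resize(sc[312:392,120:194],None,fx=5,fy=5,interpolation=2)
cv2.imwrite("pics/crop2.png",o)
E
```

```text
((307.9695129394531, 237.7255859375), (27.939176559448242, 48.810733795166016), 83.6598129272461)
[282.17072 226.53656] [576.1 104.8  55. ]
[330.68292 221.14633] [587.9  -4.1  55. ]
[333.7683  248.91461] [525.6 -10.8  55. ]
[285.2561  254.30484] [513.8  97.8  55. ]
```

View pics/crop1.png

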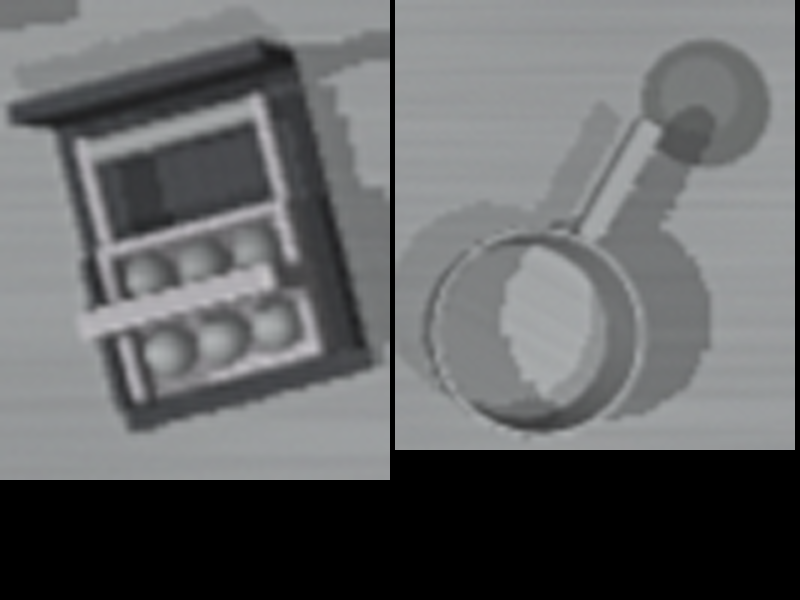

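View pics/crop2.png

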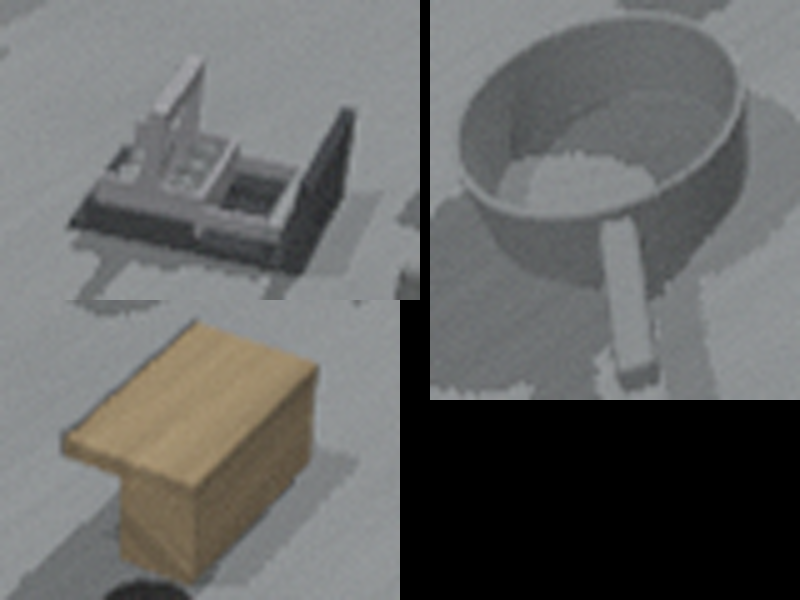

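The enlarged crops show the following:
- **Cup:** rim circle centred at about pixel (482.6,270.8), with the handle end at about (505.8,229.4).
- **Tray:** front channel towards the robot, strap ends at crop pixels (78,325) and (272,277), bar ends at (90,150) and (262,107).
- **Stand:** the overhanging front faces the robot.

Run:
```python
from h import *
C=cal("top"); S=cal("scene"); print("cam",-C[1].T@C[2])
b=lambda x,y:((x-395+.5)/5-.5+455,(y+.5)/5-.5+205)
a=lambda x,y:((x+.5)/6-.5+140,(y+.5)/6-.5+215)
c=ray(C,(482.6,270.8),38); h=ray(C,b(651,124),34); d=h-c; print("cup",c,h,np.hypot(*d[:2]),np.degrees(np.arctan2(d[1],d[0])))
for n,p,q,z in [("strap",a(78,325),a(272,277),69),("bar",a(90,150),a(262,107),21)]:
    P,Q=ray(C,p,z),ray(C,q,z); e=P-Q; print(n,(P+Q)/2,np.hypot(*e[:2]),np.degrees(np.arctan2(-e[0],e[1])))
# scene check: stand top corners & cup rim
im=cv2.imread("pics/scene0.png");f=lambda x,y:((x+.5)/5-.5+290,(y-300+.5)/5-.5+220)
for p in [(62,435),(193,487),(318,368),(200,322)]: print(ray(S,f(*p),55).round(1))
u=np.radians(6.3); lip=np.array([519,43.4]); R2=np.array([[np.cos(u),-np.sin(u)],[np.sin(u),np.cos(u)]])
print("pour",lip+R2@[-32,0])
c[:2]=c[:2]; ang=np.arctan2(d[1],d[0]); g=c[:2]+85*d[:2]/np.hypot(*d[:2]); print("grip",g)
print(tool([*g,150]),turn(ang+np.pi/2))
```

```text
cam [5.04168000e+02 9.56317590e-01 1.30256091e+03]
cup [ 475.6642974  -346.08944893   38.        ] [ 569.11300634 -401.1095117    34.        ] 108.4429274284049 -30.48842160331938
strap [491.12795702 355.81683998  69.        ] 74.07983094376253 13.728975681594768
bar [557.01134265 369.97432531  21.        ] 68.44527054053428 13.854176011717108
[521.7 -12.1  55. ]
[587.9  -6.8  55. ]
[577.4 100.   55. ]
[513.   97.5  55. ]
pour [487.19324943  39.88850205]
grip [ 548.91149248 -389.21540879]
[651.10276439 794.60559285  98.96555863] [ 0.00194368 -0.00027811  0.17117411]
```

Units first: shifts go in shares of 750 mm and turns go in shares of pi rad. So 390 mm / 750 = 0.52, 160 mm / 750 = 0.2133, 0.17 rad / 3.1416 = 0.0541.

```bash
python3 jog.py '[[[0.0427, 0.052, 0], [0, 0, 0.0064]], [[0.0853, 0.104, 0], [0, 0, 0.0127]], [[0.128, 0.156, 0], [0, 0, 0.0191]], [[0.1707, 0.208, 0], [0, 0, 0.0255]], [[0.2133, 0.26, 0], [0, 0, 0.0318]], [[0.256, 0.312, 0], [0, 0, 0.0382]], [[0.2987, 0.364, 0], [0, 0, 0.0446]], [[0.3413, 0.416, 0], [0, 0, 0.0509]], [[0.384, 0.468, 0], [0, 0, 0.0541]], [[0.4267, 0.52, 0], [0, 0, 0.0541]]]' 40
python3 - <<'E'
from h import *
print(tool([548.9,-389.2,150]),turn(np.radians(-30.5)+np.pi/2),status.read_state()['joints'].round(2))
E
```

```text
clock: 1.1
position: [380.7, 109.1, 248.4]
ee_rot: [0.965, -0.262, 0.0, -0.0]
contact_force: [1.1, 0.8, 0.4]
gripper_width: 39.9
grasp_force: 0.0
[397.03498314 344.91127855  98.27417319] [-4.14594355e-04 -8.37529363e-05  2.20907764e-03] [ 0.69 -0.02 -0.5  -0.   -1.09  0.35]
```

To row units: 365 mm / 750 = 0.4867, 333 mm / 750 = 0.444.

```bash
python3 jog.py '[[[0.0493, 0.044, 0], [0, 0, 0]], [[0.0987, 0.0867, 0], [0, 0, 0]], [[0.148, 0.1293, 0], [0, 0, 0]], [[0.1973, 0.172, 0], [0, 0, 0]], [[0.2467, 0.2147, 0], [0, 0, 0]], [[0.296, 0.2573, 0.0133], [0, 0, 0]], [[0.3453, 0.3, 0.0267], [0, 0, 0]], [[0.3947, 0.3427, 0.0533], [0, 0, 0]], [[0.444, 0.3867, 0.0733], [0, 0, 0]], [[0.4867, 0.4227, 0.0933], [0, 0, 0]]]'; python3 jog.py '[[[0.0267, 0.0227, 0.0267], [0, 0, 0]], [[0.0427, 0.0373, 0.0373], [0, 0, 0]], [[0.0427, 0.0373, 0.0373], [0, 0, 0]]]'
python3 - <<'E'
from h import *
s=status.read_state();print(s['joints'].round(2))
C=cal("wrist"); im=eyes.get_image("wrist"); cv2.imwrite("pics/w1.png",im); print(proj(C,[548.9,-389.2,34]),proj(C,[475.7,-346,38]))
np.save("w1.npy",np.array([C[0],C[1],np.diag(C[2])]))
E
```

```text
clock: 2.1
position: [535.3, -349.1, 177.1]
ee_rot: [0.965, -0.263, -0.0, -0.0]
contact_force: [0.3, 0.2, 0.9]
gripper_width: 39.9
grasp_force: 0.0
clock: 2.4
position: [547.7, -388.4, 147.7]
ee_rot: [0.965, -0.263, -0.002, -0.0]
contact_force: [-0.8, -0.3, -0.2]
gripper_width: 39.9
grasp_force: 0.0
[-0.38  0.54  0.   -0.   -1.04  1.41]
[319.76773741 237.05228813] [319.6842894  340.49191074]
```

View pics/w1.png

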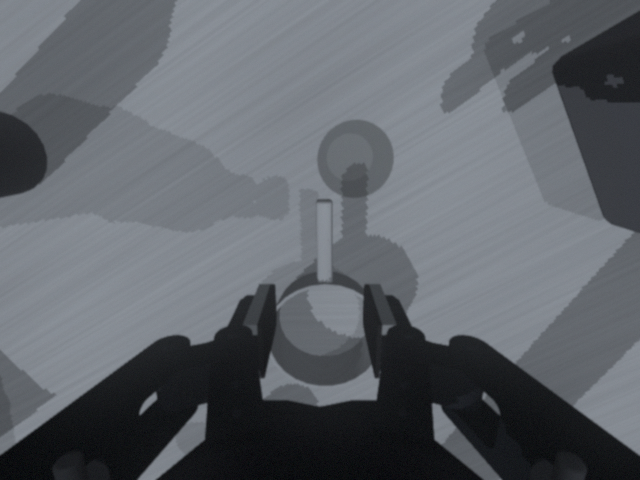

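The wrist view shows the handle running from (324,202) at its end to (325,280) at its root, about 5 px to the right of my estimate. I refine it by casting these pixels onto z=34.

Run:
```python
from h import *
a=np.load("w1.npy"); C=(a[0],a[1],np.diag(a[2]))
e=ray(C,(324,202),34); f=ray(C,(325,280),34); d=(f-e)/np.linalg.norm(f-e)
print(e,f,np.linalg.norm(e-f),np.degrees(np.arctan2(-d[1],-d[0])))
g=e+25*d; c=e+110*d; print("grip",g,"cup",c); print(tool([g[0],g[1],26]))
```

```text
[ 569.87463572 -405.05353426   34.        ] [ 517.2764002  -375.21562527   34.        ] 60.47210259692829 -29.565360278839425
grip [ 548.1298008  -392.71813177   34.        ] cup [ 474.19736209 -350.77776331   34.        ]
[  2.98003184   4.49887971 123.274976  ]
```

To row units: 122 mm / 750 = 0.1627, 113 mm / 750 = 0.1507.

```bash
python3 jog.py '[[[0.0013, 0.004, 0.04], [0, 0, 0]], [[0.0027, 0.0053, 0.0867], [0, 0, 0]], [[0.0027, 0.0053, 0.1267], [0, 0, 0]], [[0.0027, 0.0053, 0.1507], [0, 0, 0]], [[0.0027, 0.0053, 0.1627], [0, 0, 0]], [[0.0027, 0.0053, 0.1627], [0, 0, 0]]]'; python3 jog.py '[[[0, 0, 0], [0, 0, 0]], [[0, 0, 0], [0, 0, 0]], [[0, 0, 0], [0, 0, 0]], [[0, 0, 0], [0, 0, 0]], [[0, 0, 0], [0, 0, 0]]]' 0
```

```text
clock: 3.05
position: [548.3, -390.6, 28.5]
ee_rot: [0.965, -0.262, -0.0, -0.0]
contact_force: [0.4, -0.2, 0.1]
gripper_width: 40.0
grasp_force: 0.0
clock: 3.55
position: [549.5, -392.2, 30.0]
ee_rot: [0.965, -0.262, 0.002, 0.0]
contact_force: [1.4, 1.5, 6.4]
gripper_width: 10.4
grasp_force: 61.7
```

To row units: -100 mm / 750 = -0.1333, -90 mm / 750 = -0.12.

```bash
python3 jog.py '[[[0, 0, -0.02], [0, 0, 0]], [[0, 0, -0.0667], [0, 0, 0]], [[0, 0, -0.12], [0, 0, 0]], [[0, 0, -0.1333], [0, 0, 0]]]'
python3 - <<'E'
from h import *
print(tool([392,-54,130]))
E
```

```text
clock: 3.95
position: [550.3, -393.3, 134.1]
ee_rot: [0.965, -0.262, 0.004, 0.001]
contact_force: [-0.1, -0.3, -1.1]
gripper_width: 11.0
grasp_force: 60.8
[-308.15762271 -212.75141687    1.27841325]
```

To row units: -308 mm / 750 = -0.4107, -279 mm / 750 = -0.372, 1.22 rad / 3.1416 = 0.3883.

```bash
python3 jog.py '[[[-0.0413, -0.028, 0], [0, 0, 0.0382]], [[-0.0827, -0.056, 0], [0, 0, 0.0796]], [[-0.124, -0.084, 0], [0, 0, 0.1178]], [[-0.1653, -0.1133, 0], [0, 0, 0.1592]], [[-0.2067, -0.1427, 0], [0, 0, 0.1974]], [[-0.248, -0.1707, 0], [0, 0, 0.2387]], [[-0.2893, -0.1987, 0], [0, 0, 0.2769]], [[-0.3307, -0.2267, 0], [0, 0, 0.3183]], [[-0.372, -0.256, 0], [0, 0, 0.3565]], [[-0.4107, -0.284, 0], [0, 0, 0.3883]]]';  python3 - <<'E'
from h import *
print(tool([392,-54,35]),turn(np.radians(-100+90)),status.read_state()['joints'].round(2))
E
```

```text
clock: 4.95
position: [388.9, -51.4, 128.2]
ee_rot: [-0.639, 0.769, 0.0, -0.0]
contact_force: [0.6, 0.4, -0.6]
gripper_width: 10.7
grasp_force: 60.8
[ 2.01117346 -3.58391095 93.19115864] [ 0.00098776 -0.00026745 -0.01055607] [ 0.29  0.13 -0.7  -0.   -0.74 -0.47]
```

To row units: 94 mm / 750 = 0.1253, 93 mm / 750 = 0.124.

```bash
python3 jog.py '[[[0.0013, -0.0027, 0.04], [0, 0, 0]], [[0.0027, -0.004, 0.0867], [0, 0, 0]], [[0.0027, -0.004, 0.1173], [0, 0, 0]], [[0.0027, -0.004, 0.124], [0, 0, 0]], [[0.0027, -0.004, 0.1253], [0, 0, 0]]]';  python3 - <<'E'
from h import *
im=eyes.get_image("top");cv2.imwrite("pics/top1.png",im);sc=eyes.get_image("scene");cv2.imwrite("pics/sc1.png",sc)
C=cal("top");S=cal("scene")
p=proj(C,[405,30,38]).astype(int);q=proj(S,[420,30,30]).astype(int);print(p,q)
o=np.zeros((600,800,3),np.uint8)
o[:400,:400]=cv2.resize(im[p[1]-60:p[1]+20,p[0]-40:p[0]+40],None,fx=5,fy=5,interpolation=2)
o[:400,400:]=cv2.resize(sc[q[1]-50:q[1]+50,q[0]-50:q[0]+50],None,fx=4,fy=4,interpolation=2)
print(p-[40,60],q-50); cv2.imwrite("pics/c3.png",o)
E
```

```text
clock: 5.45
position: [392.6, -55.0, 34.0]
ee_rot: [-0.641, 0.768, 0.0, -0.001]
contact_force: [0.8, -0.1, -1.1]
gripper_width: 10.8
grasp_force: 60.7
[315 302] [280 231]
[275 242] [230 181]
```

View pics/c3.png

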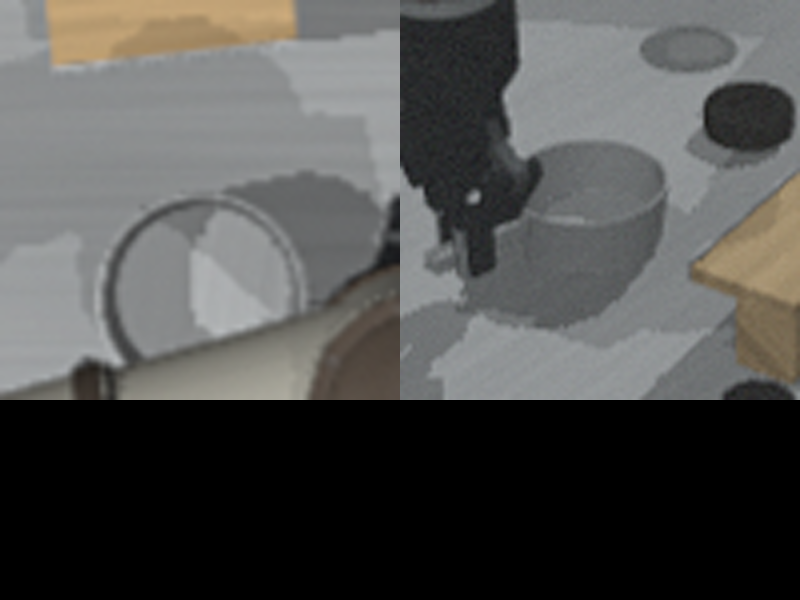

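The cup hangs upright in front of the stand. Its rim centre is at about pixel (314.9,301.4) in the top view.

Run:
```python
from h import *
C=cal("top"); c=ray(C,(314.9,301.4),42); print(c)
s=status.read_state(); print(tool(s['position']+np.array([487.2,39.9,42])-c), R.from_quat(s['ee_rot']).inv().apply([0,0,1]))
```

```text
[407.74653534  31.95069085  42.        ]
[-22.04839189 -76.74569504   0.1061588 ] [-4.59130258e-04 -1.25134868e-03 -9.99999112e-01]
```

To row units: -77 mm / 750 = -0.1027, -72 mm / 750 = -0.096.

```bash
python3 jog.py '[[[-0.0053, -0.02, 0], [0, 0, 0]], [[-0.0147, -0.0493, 0], [0, 0, 0]], [[-0.024, -0.08, 0], [0, 0, 0]], [[-0.028, -0.096, 0], [0, 0, 0]], [[-0.0293, -0.1027, 0], [0, 0, 0]], [[-0.0293, -0.1027, 0.0027], [0, 0, 0]], [[-0.0293, -0.1027, 0.0053], [0, 0, 0]], [[-0.0293, -0.1027, 0.0053], [0, 0, 0]]]'; python3 jog.py '[[[0, 0, 0], [0, 0, 0]], [[0, 0, 0], [0, 0, 0]], [[0, 0, 0], [0, 0, 0]], [[0, 0, 0], [0, 0, 0]]]' 40
```

```text
clock: 6.35
position: [471.7, -47.2, 30.4]
ee_rot: [-0.641, 0.768, 0.0, -0.001]
contact_force: [-0.9, -0.9, 1.2]
gripper_width: 11.1
grasp_force: 61.1
clock: 6.75
position: [472.8, -46.8, 30.3]
ee_rot: [-0.641, 0.768, 0.0, 0.0]
contact_force: [-0.3, -0.3, -0.1]
gripper_width: 40.3
grasp_force: 0.0
```

To row units: -170 mm / 750 = -0.2267, -155 mm / 750 = -0.2067.

```bash
python3 jog.py '[[[0, 0, -0.0267], [0, 0, 0]], [[0, 0, -0.08], [0, 0, 0]], [[0, 0, -0.1467], [0, 0, 0]], [[0, 0, -0.2067], [0, 0, 0]], [[0, 0, -0.2267], [0, 0, 0]]]';  python3 - <<'E'
from h import *
print(tool([491,354.7,200]),turn(np.radians(13.8)),status.read_state()['position'])
im=eyes.get_image("top");cv2.imwrite("pics/top2.png",im)
E
```

```text
clock: 7.25
position: [475.1, -46.6, 205.5]
ee_rot: [-0.641, 0.768, -0.003, 0.004]
contact_force: [0.6, 0.0, -0.0]
gripper_width: 39.9
grasp_force: 0.0
[-397.71394528   55.90376332    6.1098407 ] [-0.00979771  0.00082248 -0.41995574] [475.10138836 -46.61762937 205.50796551]
```

To row units: -398 mm / 750 = -0.5307, -380 mm / 750 = -0.5067, -0.42 rad / 3.1416 = -0.1337.

```bash
python3 jog.py '[[[-0.0533, 0.0067, 0], [0, 0, -0.0159]], [[-0.1067, 0.0147, 0], [0, 0, -0.0318]], [[-0.16, 0.0227, 0], [0, 0, -0.0477]], [[-0.2133, 0.0293, 0], [0, 0, -0.0637]], [[-0.2733, 0.0373, 0], [0, 0, -0.0796]], [[-0.3333, 0.0453, 0], [0, 0, -0.0955]], [[-0.3933, 0.0547, 0], [0, 0, -0.1114]], [[-0.4533, 0.064, 0], [0, 0, -0.1273]], [[-0.5067, 0.072, 0.0027], [0, 0, -0.1337]], [[-0.5307, 0.0747, 0.0053], [0, 0, -0.1337]]]';python3 jog.py '[[[0, 0, 0], [0, 0, 0]]]'
python3 - <<'E'
from h import *
s=status.read_state();print(s['position'],s['joints'].round(2),turn(np.radians(13.8)))
C=cal("wrist"); im=eyes.get_image("wrist"); cv2.imwrite("pics/w2.png",im)
np.save("w2.npy",np.array([C[0],C[1],np.diag(C[2])]))
E
```

```text
clock: 8.3
position: [488.4, 357.7, 194.8]
ee_rot: [0.788, -0.616, -0.0, 0.0]
contact_force: [-0.2, -0.9, -0.5]
gripper_width: 40.3
grasp_force: 0.0
clock: 8.4
position: [488.4, 356.4, 194.4]
ee_rot: [0.787, -0.617, -0.0, 0.001]
contact_force: [-0.4, -0.1, -0.2]
gripper_width: 40.0
grasp_force: 0.0
[488.39890155 356.43917339 194.39972482] [ 0.9   0.39 -0.12 -0.   -1.06 -0.66] [ 0.00214335 -0.0011888   0.00112135]
```

View pics/w2.png

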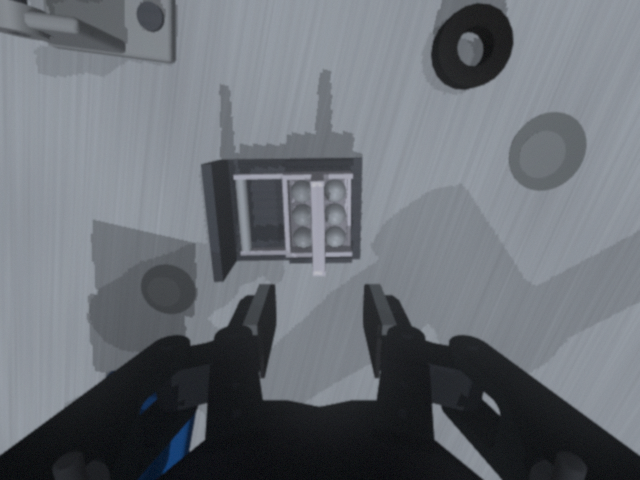

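The wrist view shows the rack level, with three front balls at x≈336 px and three rear balls at x≈302 px. The strap runs from (317,177) to (319,275).

Run:
```python
from h import *
a=np.load("w2.npy"); C=(a[0],a[1],np.diag(a[2]))
im=cv2.cvtColor(cv2.imread("pics/w2.png"),cv2.COLOR_BGR2GRAY)
for r in (190,220,250,270,276,280): print(r,im[r,308:332])
e=ray(C,(317.2,177),73); f=ray(C,(319.3,275),73); d=e-f
print(e,f,np.linalg.norm(d),np.degrees(np.arctan2(d[1],d[0])),(e+f)/2)
g=(e+f)/2; print(tool([g[0],g[1],64]))
# bar, walls
for p in [(242,215),(287,215),(238,178),(353,178),(353,256)]: print(ray(C,p,26).round(1))
```

```text
190 [119 119 126 151 165 165 164 162 161 161 162 160 161 161 157 137 101  89
  93 101 112 127 136 140]
220 [121 120 118 125 150 162 166 164 163 163 163 161 161 164 163 154 132 105
  90 100 121 131 139 143]
250 [ 84  83  85  97 125 155 164 165 164 163 164 166 165 166 165 160 136  99
  87  84  87  87  88  88]
270 [152 150 149 147 149 158 166 168 168 170 170 171 170 171 168 163 151 142
 142 143 141 142 144 145]
276 [149 148 145 147 150 153 155 155 153 156 154 153 154 155 153 153 152 148
 143 140 143 144 142 143]
280 [148 147 146 146 147 147 147 146 143 146 146 145 144 146 142 145 143 141
 142 142 144 144 143 143]
[500.84288167 313.7576403   73.        ] [481.06465058 387.47592444  73.        ] 76.32538137601328 -74.98152709070435 [490.95376612 350.61678237  73.        ]
[  4.59693531  -1.86123854 130.80946691]
[556.4 367.6  26. ]
[517.7 358.   26. ]
[565.5 336.3  26. ]
[469.7 312.7  26. ]
[450.6 381.2  26. ]
```

To row units: 130 mm / 750 = 0.1733, 125 mm / 750 = 0.1667, -0.006 rad / 3.1416 = -0.0019.

```bash
python3 jog.py '[[[0.0027, -0.0013, 0.0533], [0, 0, -0.0019]], [[0.004, -0.0027, 0.1067], [0, 0, -0.0019]], [[0.004, -0.0027, 0.1467], [0, 0, -0.0019]], [[0.004, -0.0027, 0.1667], [0, 0, -0.0019]], [[0.004, -0.0027, 0.1733], [0, 0, -0.0019]], [[0.004, -0.0027, 0.1733], [0, 0, -0.0019]]]'; python3 jog.py '[[[0, 0, 0], [0, 0, 0]], [[0, 0, 0], [0, 0, 0]], [[0, 0, 0], [0, 0, 0]], [[0, 0, 0], [0, 0, 0]], [[0, 0, 0], [0, 0, 0]]]' 0
python3 - <<'E'
from h import *
s=status.read_state();r=R.from_quat(s['ee_rot']).as_matrix();print(np.degrees(np.arctan2(r[1,1],r[0,1])))
E
```

```text
clock: 9.05
position: [491.7, 350.9, 66.0]
ee_rot: [0.788, -0.616, 0.0, 0.001]
contact_force: [0.1, 0.5, 0.1]
gripper_width: 40.0
grasp_force: 0.0
clock: 9.55
position: [491.7, 352.4, 67.4]
ee_rot: [0.789, -0.615, 0.0, -0.0]
contact_force: [-3.4, -2.4, 5.6]
gripper_width: 8.7
grasp_force: 61.5
-165.88946288000983
```

To row units: -90 mm / 750 = -0.12, -86 mm / 750 = -0.1147.

```bash
python3 jog.py '[[[0, 0, -0.004], [0, 0, 0]], [[0, 0, -0.016], [0, 0, 0]], [[0, 0, -0.0373], [0, 0, 0]], [[0, 0, -0.0613], [0, 0, 0]], [[0, 0, -0.0853], [0, 0, 0]], [[0, 0, -0.104], [0, 0, 0]], [[0, 0, -0.1147], [0, 0, 0]], [[0, 0, -0.12], [0, 0, 0]], [[0, 0, -0.12], [0, 0, 0]]]'
python3 - <<'E'
from h import *
s=status.read_state();print(tool([552.8,47.2,140]),turn(np.radians(6.25)),s['joints'].round(2))
E
```

```text
clock: 10.45
position: [491.5, 352.2, 156.2]
ee_rot: [0.788, -0.615, -0.0, 0.0]
contact_force: [1.0, 1.0, -5.5]
gripper_width: 8.6
grasp_force: 59.9
[310.78823894  14.75687198  16.15035824] [2.92354599e-04 8.58943233e-05 1.36774106e-01] [ 0.89  0.43 -0.17 -0.   -0.97 -0.64]
```

To row units: 234 mm / 750 = 0.312, 208 mm / 750 = 0.2773, 0.11 rad / 3.1416 = 0.035.

```bash
python3 jog.py '[[[0.008, 0, 0], [0, 0, 0]], [[0.0267, 0.0013, 0], [0, 0, 0.0032]], [[0.056, 0.0027, 0], [0, 0, 0.0064]], [[0.0907, 0.004, 0], [0, 0, 0.0095]], [[0.128, 0.0053, 0], [0, 0, 0.0127]], [[0.1653, 0.008, 0], [0, 0, 0.0159]], [[0.2027, 0.0093, 0], [0, 0, 0.0207]], [[0.24, 0.0107, 0], [0, 0, 0.0255]], [[0.2773, 0.0133, 0], [0, 0, 0.0302]], [[0.312, 0.0147, 0], [0, 0, 0.035]]]'; python3 jog.py '[[[0.032, 0.0013, 0.0027], [0, 0, 0.0032]], [[0.0587, 0.0027, 0.0067], [0, 0, 0.0064]], [[0.0773, 0.004, 0.0107], [0, 0, 0.0083]], [[0.0907, 0.0053, 0.016], [0, 0, 0.0083]], [[0.0987, 0.0053, 0.02], [0, 0, 0.0083]], [[0.1027, 0.0053, 0.0213], [0, 0, 0.0083]], [[0.1027, 0.0053, 0.0213], [0, 0, 0.0083]], [[0.1027, 0.0053, 0.0213], [0, 0, 0.0083]]]'
python3 - <<'E'
from h import *
s=status.read_state();print(s['position'],tool([552.8,47.2,140]),turn(np.radians(6.25)))
im=eyes.get_image("top");cv2.imwrite("pics/top3.png",im);sc=eyes.get_image("scene");cv2.imwrite("pics/sc3.png",sc)
C=cal("wrist");w=eyes.get_image("wrist");cv2.imwrite("pics/w3.png",w); np.save("w3.npy",np.array([C[0],C[1],np.diag(C[2])]))
o=np.zeros((600,800,3),np.uint8)
o[:320,:400]=cv2.resize(im[210:290,260:360],None,fx=4,fy=4,interpolation=2)
o[:320,400:]=cv2.resize(sc[190:290,265:390],None,fx=3.2,fy=3.2,interpolation=2)
o[320:600,200:573]=cv2.resize(w,(373,280),interpolation=3)
cv2.imwrite("pics/c4.png",o)
E
```

```text
clock: 11.45
position: [537.3, 120.1, 155.8]
ee_rot: [0.753, -0.658, -0.0, 0.001]
contact_force: [0.1, 0.7, -5.0]
gripper_width: 8.7
grasp_force: 60.0
clock: 12.25
position: [544.6, 46.4, 140.4]
ee_rot: [0.745, -0.667, 0.0, -0.0]
contact_force: [0.4, -0.1, -4.5]
gripper_width: 8.8
grasp_force: 59.9
[544.6246009   46.37957792 140.40738914] [ 0.08843851 -8.21581428  0.41083225] [-0.00042021  0.00011455  0.00169271]
```

View pics/c4.png

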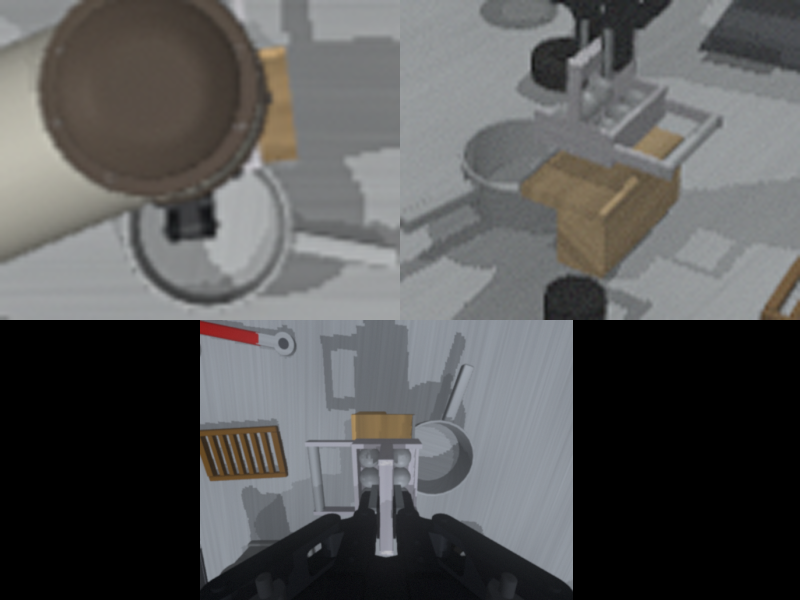

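The composite shows the tray held level over the shelf, all balls in place. The cup stands upright under the lip with its handle to the right. The tray is still about 8 mm too far forward, and I check the shelf edge in the wrist view.

Run:
```python
from h import *
a=np.load("w3.npy"); C=(a[0],a[1],np.diag(a[2])); im=cv2.imread("pics/w3.png")
m=cv2.inRange(cv2.cvtColor(im,cv2.COLOR_BGR2HSV),(8,70,60),(30,255,255)); m[:,:250]=0;m[:,390:]=0;m[:155]=0;m[215:]=0
for r in range(162,205,8):
    x=np.where(m[r])[0]; 
    if len(x): print(r,x.min(),x.max(),ray(C,(x.max()+.5,r),55).round(1),ray(C,(x.min()-.5,r),55).round(1))
y=np.where(m.any(1))[0];print(y.min(),y.max(),ray(C,(310,y.min()),55))
u=np.radians(6.25);l=np.array([519,43.4,55]);X=np.array([np.cos(u),np.sin(u),0]);Y=np.array([-np.sin(u),np.cos(u),0])
print(proj(C,l-55*Y),proj(C,l-55*Y+64*X), l-55*Y)
```

```text
162 261 363 [524.9 -13.7  55. ] [587.2  -6.7  55. ]
170 260 363 [524.2  -8.9  55. ] [587.5  -1.9  55. ]
178 260 362 [524.1  -4.   55. ] [587.2   3.   55. ]
186 261 362 [523.4   0.8  55. ] [586.3   7.9  55. ]
194 261 362 [522.6   5.8  55. ] [586.   12.9  55. ]
202 261 361 [522.5  10.9  55. ] [585.7  17.9  55. ]
158 205 [557.48551582 -12.41653176  55.        ]
[362.79550553 165.96142976] [257.89378154 165.73775109] [524.98767812 -11.2730986   55.        ]
```

To row units: 17 mm / 750 = 0.0227, 16 mm / 750 = 0.0213.

```bash
python3 jog.py '[[[0, -0.004, 0.004], [0, 0, 0]], [[0, -0.008, 0.0107], [0, 0, 0]], [[0, -0.0107, 0.0173], [0, 0, 0]], [[0, -0.0107, 0.0213], [0, 0, 0]], [[0, -0.0107, 0.0227], [0, 0, 0]], [[0, -0.0107, 0.0227], [0, 0, 0]]]'
```

```text
clock: 13.0
position: [552.2, 46.6, 123.0]
ee_rot: [0.745, -0.667, -0.0, 0.0]
contact_force: [0.4, -0.6, -5.1]
gripper_width: 8.9
grasp_force: 59.9
```

To row units: 3.5 mm / 750 = 0.0047, 2 mm / 750 = 0.0027.

```bash
python3 jog.py '[[[0, 0, 0.0027], [0, 0, 0]], [[0, 0, 0.0047], [0, 0, 0]], [[0, 0, 0.0047], [0, 0, 0]]]'; python3 jog.py '[[[0, 0.0013, 0], [0, 0, 0]], [[0, 0.0027, 0], [0, 0, 0]], [[0, 0.004, 0], [0, 0, 0]], [[0, 0.004, 0], [0, 0, 0]]]'
```

```text
clock: 13.3
position: [552.2, 46.7, 119.6]
ee_rot: [0.745, -0.667, -0.0, 0.0]
contact_force: [-0.0, -0.1, -5.6]
gripper_width: 8.5
grasp_force: 59.9
clock: 13.7
position: [549.2, 46.3, 119.9]
ee_rot: [0.745, -0.667, -0.0, 0.0]
contact_force: [1.1, 0.2, -4.4]
gripper_width: 8.9
grasp_force: 59.9
```

To row units: 1 mm / 750 = 0.0013, 0.5 mm / 750 = 0.0007.

```bash
for i in 1; do python3 jog.py '[[[0, 0.0007, 0], [0, 0, 0]], [[0, 0.0013, 0], [0, 0, 0]], [[0, 0.0013, 0], [0, 0, 0]]]'; done; python3 jog.py '[[[0, 0.0007, 0], [0, 0, 0]], [[0, 0.0013, 0], [0, 0, 0]], [[0, 0.0013, 0], [0, 0, 0]]]'
```

```text
clock: 14.0
position: [548.5, 46.3, 119.9]
ee_rot: [0.745, -0.667, 0.0, -0.0]
contact_force: [0.9, -0.1, -5.5]
gripper_width: 8.6
grasp_force: 59.9
clock: 14.3
position: [548.1, 46.3, 120.1]
ee_rot: [0.745, -0.667, 0.001, -0.001]
contact_force: [2.0, -0.6, -5.4]
gripper_width: 8.5
grasp_force: 59.9
```

To row units: 1 mm / 750 = 0.0013, 0.5 mm / 750 = 0.0007.

```bash
python3 jog.py '[[[0, 0.0007, 0], [0, 0, 0]], [[0, 0.0013, 0], [0, 0, 0]], [[0, 0.0013, 0], [0, 0, 0]]]'; python3 jog.py '[[[0, 0.0007, 0], [0, 0, 0]], [[0, 0.0013, 0], [0, 0, 0]], [[0, 0.0013, 0], [0, 0, 0]]]'
```

```text
clock: 14.6
position: [547.5, 46.3, 120.3]
ee_rot: [0.745, -0.667, 0.001, -0.001]
contact_force: [5.1, 0.0, -4.8]
gripper_width: 8.1
grasp_force: 60.0
clock: 14.9
position: [547.1, 46.3, 120.5]
ee_rot: [0.745, -0.667, 0.001, -0.002]
contact_force: [5.8, -0.7, -4.6]
gripper_width: 8.7
grasp_force: 59.9
```

To row units: 2 mm / 750 = 0.0027, -1.2 mm / 750 = -0.0016.

```bash
python3 jog.py '[[[0, -0.0007, 0], [0, 0, 0]], [[0, -0.0013, 0], [0, 0, 0]], [[0, -0.0016, 0.0013], [0, 0, 0]], [[0, -0.0016, 0.0027], [0, 0, 0]], [[0, -0.0016, 0.0027], [0, 0, 0]]]'; python3 jog.py '[[[0, 0, 0.0007], [0, 0, 0]], [[0, 0, 0.0013], [0, 0, 0]], [[0, 0, 0.0013], [0, 0, 0]]]'
```

```text
clock: 15.4
position: [547.6, 46.5, 118.3]
ee_rot: [0.745, -0.667, 0.001, -0.001]
contact_force: [5.7, 1.1, -2.0]
gripper_width: 8.6
grasp_force: 60.3
clock: 15.7
position: [547.6, 46.5, 118.3]
ee_rot: [0.745, -0.667, 0.001, -0.001]
contact_force: [3.6, 0.7, 5.7]
gripper_width: 9.1
grasp_force: 61.5
```

To row units: -0.5 mm / 750 = -0.0007.

```bash
python3 jog.py '[[[0, 0, -0.0007], [0, 0, 0]], [[0, 0, -0.0007], [0, 0, 0]]]'; python3 jog.py '[[[0, 0, 0], [0, 0, 0]], [[0, 0, 0], [0, 0, 0]], [[0, 0, 0], [0, 0, 0]], [[0, 0, 0], [0, 0, 0]]]' 40;  python3 jog.py '[[[0, 0, -0.0267], [0, 0, 0]], [[0, 0, -0.08], [0, 0, 0]], [[0, 0, -0.1333], [0, 0, 0]], [[0, 0, -0.16], [0, 0, 0]], [[0, 0, -0.16], [0, 0, 0]]]' 24
python3 - <<'E'
from h import *
s=status.read_state();print(s['position'],tool([616,54,190]))
w=eyes.get_image("wrist");cv2.imwrite("pics/w4.png",w);C=cal("wrist");np.save("w4.npy",np.array([C[0],C[1],np.diag(C[2])]))
im=eyes.get_image("top");cv2.imwrite("pics/top4.png",im)
E
```

```text
clock: 15.9
position: [547.6, 46.5, 118.3]
ee_rot: [0.745, -0.667, 0.001, -0.001]
contact_force: [3.4, 2.0, 5.0]
gripper_width: 8.4
grasp_force: 61.4
clock: 16.3
position: [545.3, 45.6, 116.4]
ee_rot: [0.745, -0.667, -0.001, 0.001]
contact_force: [-0.3, 0.0, 0.3]
gripper_width: 39.9
grasp_force: 0.0
clock: 16.8
position: [547.8, 46.3, 240.8]
ee_rot: [0.745, -0.667, 0.002, -0.003]
contact_force: [0.3, -0.3, 0.1]
gripper_width: 24.0
grasp_force: 0.0
[547.84588747  46.3087173  240.78244817] [ -0.0912932  -68.26574525  51.21304147]
```

View pics/w4.png

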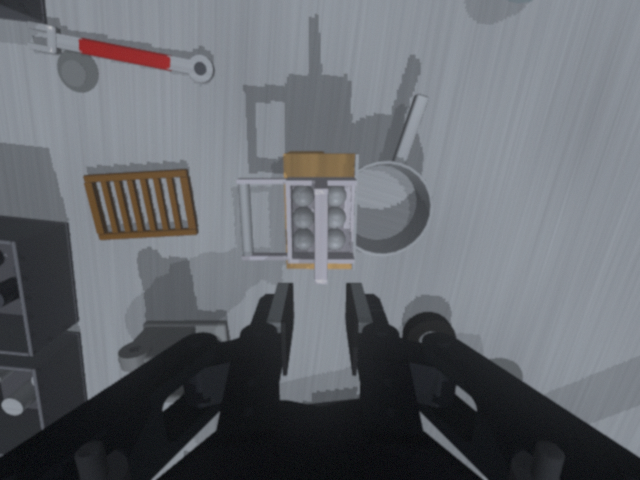

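The tray sits on the shelf with all six balls and its front edge at x≈356 px, on the lip line at about 357 px. The bar is at x≈247 px, rows 180–258, and the shelf spans rows 153–268.

Run:
```python
from h import *
a=np.load("w4.npy"); C=(a[0],a[1],np.diag(a[2])); im=cv2.imread("pics/w4.png"); g=cv2.cvtColor(im,cv2.COLOR_BGR2GRAY)
m=cv2.inRange(cv2.cvtColor(im,cv2.COLOR_BGR2HSV),(8,70,60),(30,255,255)); m[:,:280]=0;m[:,365:]=0;m[:140]=0;m[285:]=0
y=np.where(m[:,290:350].any(1))[0];A,B=ray(C,(320,y.min()-.5),55),ray(C,(320,y.max()+.5),55);print(y.min(),y.max(),A,B,(A+B)/2)
for r in (200,240): print(r,g[r,236:262])
print(g[174:190,260],g[250:266,260])
for p in [(247,200),(247,240)]: print(ray(C,p,72))
for p in [(260,181),(260,258)]: print(ray(C,p,72))
s=status.read_state();u=np.radians(6.25);print(s['position'][:2]+68*np.array([np.cos(u),np.sin(u)]))
```

```text
152 268 [553.42692654 -12.34578792  55.        ] [541.17899082  97.89418057  55.        ] [547.30295868  42.77419633  55.        ]
200 [129 130 126 120 126 138 144 150 149 146 139 129 118 110 117 137 143 143
 143 145 144 142 141 142 142 140]
240 [133 132 130 130 130 124 122 130 138 146 149 147 142 133 124 113 114 128
 140 143 143 142 142 139 142 143]
[142 139 138 128 120 135 154 161 161 156 147 137 127 126 125 126] [125 119 107  90  90 106 139 157 159 153 139 126 125 125 126 126]
[612.01888365  34.44737138  72.        ]
[610.25502892  70.88108914  72.        ]
[601.76841003  16.78611664  72.        ]
[597.59978803  86.82517081  72.        ]
[613.44315117  53.3751321 ]
```

Units first: shifts go in shares of 750 mm and turns go in shares of pi rad. So -66 mm / 750 = -0.088, -65 mm / 750 = -0.0867.

```bash
python3 jog.py '[[[0, -0.02, 0], [0, 0, 0]], [[0, -0.0467, 0.0067], [0, 0, 0]], [[0, -0.0733, 0.0267], [0, 0, 0]], [[0, -0.0867, 0.06], [0, 0, 0]], [[0, -0.088, 0.08], [0, 0, 0]], [[0, -0.088, 0.08], [0, 0, 0]]]'
python3 - <<'E'
from h import *
a=np.load("w4.npy"); C=(a[0],a[1],np.diag(a[2])); print("cup",ray(C,(383,208),38))
print(tool([613.4,52.5,65]),turn(np.radians(6)))
E
```

```text
clock: 17.5
position: [609.7, 52.6, 172.0]
ee_rot: [0.745, -0.667, -0.003, 0.004]
contact_force: [0.7, 0.6, -1.0]
gripper_width: 24.0
grasp_force: 0.0
cup [486.35587964  34.9109482   38.        ]
[  0.381936    -4.83499751 107.0005301 ] [ 0.01057675 -0.00139346  0.00436469]
```

```bash
python3 jog.py '[[[0, -0.004, 0.04], [0, 0, 0]], [[0, -0.0053, 0.0867], [0, 0, 0]], [[0, -0.0053, 0.12], [0, 0, 0]], [[0, -0.0053, 0.136], [0, 0, 0]], [[0, -0.0053, 0.1413], [0, 0, 0]], [[0, -0.0053, 0.1413], [0, 0, 0]]]'
python3 - <<'E'
from h import *
print(tool([613.4,52.5,65]),turn(np.radians(6)))
C=cal("wrist");w=eyes.get_image("wrist");cv2.imwrite("pics/w5.png",w)
E
```

```text
clock: 18.1
position: [616.5, 53.8, 71.7]
ee_rot: [0.745, -0.667, 0.0, -0.0]
contact_force: [0.2, 0.0, -0.0]
gripper_width: 23.8
grasp_force: 0.0
[0.93949208 3.20581581 6.71519075] [-0.00032946 -0.00026491  0.00564604]
```

View pics/w5.png

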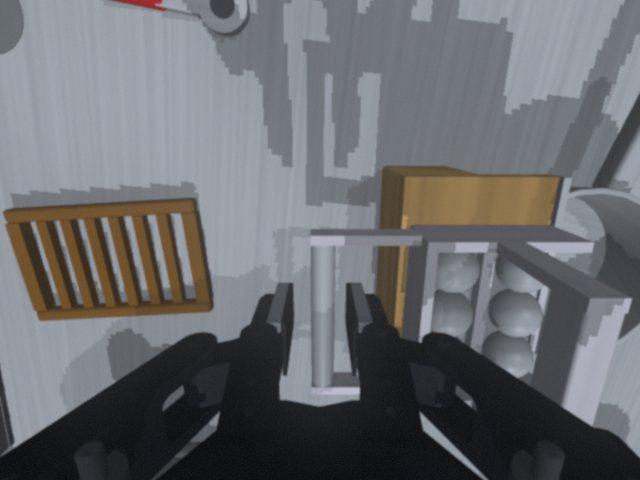

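The bar at x≈322 px lies centred between the pads at 293 and 347 px. The front finger is clear of the shelf and the rear wall.

To row units: 4 mm / 750 = 0.0053, 2 mm / 750 = 0.0027, 0.005 rad / 3.1416 = 0.0016.

```bash
python3 jog.py '[[[0, 0.0013, 0.0027], [0, 0, 0.0016]], [[0, 0.0013, 0.0053], [0, 0, 0.0016]], [[0, 0.0013, 0.0053], [0, 0, 0.0016]]]'; python3 jog.py '[[[0, 0, 0], [0, 0, 0]], [[0, 0, 0], [0, 0, 0]], [[0, 0, 0], [0, 0, 0]], [[0, 0, 0], [0, 0, 0]], [[0, 0, 0], [0, 0, 0]]]' 0;python3 - <<'E'
from h import *
s=status.read_state();print(s['position'],s['wrist_torque'],turn(np.radians(6)))
E
```

```text
clock: 18.45
position: [615.2, 53.7, 67.7]
ee_rot: [0.743, -0.669, 0.0, -0.0]
contact_force: [0.1, 0.5, -0.0]
gripper_width: 24.0
grasp_force: 0.0
clock: 18.95
position: [615.3, 53.7, 67.7]
ee_rot: [0.743, -0.669, 0.0, -0.0]
contact_force: [-1.4, 0.5, 3.3]
gripper_width: 8.0
grasp_force: 58.7
[615.29676297  53.67275233  67.69791816] [-0.02742744  0.36804957  0.05304386] [-3.06739714e-04 -9.46124536e-05  5.72878814e-04]
```

Run:
```python
import numpy as np
def P(d): t=np.radians(d); return np.array([98*np.cos(t)-12.7*np.sin(t)+3*np.tan(t),98*np.sin(t)+12.7*np.cos(t)])
def rows(d0,ds):
    t0=np.radians(d0)
    for d in ds:
        D=P(d)-P(d0) # X,Z ; tool y=-(X cos+Z sin), tool z = X sin - Z cos
        print(d,np.round([-(D[0]*np.cos(t0)+D[1]*np.sin(t0)), D[0]*np.sin(t0)-D[1]*np.cos(t0), np.radians(d-d0)],3))
rows(0,[2,5,8,11,14,17,20,23,26,28]); print(); rows(28,[30,32,34,36,38,40,42,44,46,48])
```

```text
2 [ 0.398 -3.412  0.035]
5 [ 1.217 -8.493  0.087]
8 [  2.3   -13.515   0.14 ]
11 [  3.641 -18.466   0.192]
14 [  5.235 -23.331   0.244]
17 [  7.078 -28.097   0.297]
20 [  9.162 -32.752   0.349]
23 [ 11.479 -37.282   0.401]
26 [ 14.022 -41.675   0.454]
28 [ 15.838 -44.522   0.489]

30 [ 0.382 -3.348  0.035]
32 [ 0.878 -6.674  0.07 ]
34 [ 1.486 -9.973  0.105]
36 [  2.205 -13.241   0.14 ]
38 [  3.033 -16.473   0.175]
40 [  3.968 -19.665   0.209]
42 [  5.007 -22.812   0.244]
44 [  6.147 -25.909   0.279]
46 [  7.386 -28.952   0.314]
48 [  8.72  -31.937   0.349]
```

To row units: -23.3 mm / 750 = -0.0311, -18.5 mm / 750 = -0.0247, 0.244 rad / 3.1416 = 0.0777.

```bash
python3 jog.py '[[[0, 0.0005, -0.0045], [0.0111, 0, 0]], [[0, 0.0016, -0.0113], [0.0277, 0, 0]], [[0, 0.0031, -0.018], [0.0446, 0, 0]], [[0, 0.0048, -0.0247], [0.0611, 0, 0]], [[0, 0.0069, -0.0311], [0.0777, 0, 0]], [[0, 0.0069, -0.0311], [0.0777, 0, 0]]]'
python3 - <<'E'
from h import *
s=status.read_state();print(turn(np.radians(6)),s['joints'].round(2),s['wrist_torque'])
E
```

```text
clock: 19.55
position: [609.9, 53.2, 91.2]
ee_rot: [0.738, -0.664, 0.082, -0.091]
contact_force: [2.0, 0.4, -1.2]
gripper_width: 7.8
grasp_force: 59.0
[-0.2462383   0.00045263  0.0015053 ] [ 0.38  0.43 -0.46  0.15 -0.45 -0.4 ] [-0.05628586  0.06017239  0.05615162]
```

Leaning the tool with the tray would run joint 5 into its range limit, with -0.45 now and the limit at -0.16. I lower the tray again and regrip with the tool leaning back about 0.45 rad, so that it ends only slightly leaned.

```bash
cat > tip.py <<'E'
import numpy as np,sys
def P(d): t=np.radians(d); return np.array([98*np.cos(t)-12.7*np.sin(t)+3*np.tan(t),98*np.sin(t)+12.7*np.cos(t)])
def rows(d0,ds,lean):  # lean: tool lean minus tray tilt, rad
    t0=np.radians(d0)+lean
    for d in ds:
        D=P(d)-P(d0)
        print(d,np.round([-(D[0]*np.cos(t0)+D[1]*np.sin(t0)), D[0]*np.sin(t0)-D[1]*np.cos(t0), np.radians(d-d0)],2))
E
python3 -c "
from tip import *
rows(14,[11,8,5,2,0],0)"
```

```text
11 [-0.37  5.11 -0.05]
8 [-0.47 10.23 -0.1 ]
5 [-0.31 15.37 -0.16]
2 [ 0.13 20.5  -0.21]
0 [ 0.56 23.9  -0.24]
```

To row units: 23.9 mm / 750 = 0.0319, 23.8 mm / 750 = 0.0317, -0.244 rad / 3.1416 = -0.0777.

```bash
python3 jog.py '[[[0, -0.0005, 0.0068], [-0.0159, 0, 0]], [[0, -0.0007, 0.0136], [-0.0318, 0, 0]], [[0, -0.0004, 0.0205], [-0.05, 0, 0]], [[0, 0.0001, 0.0273], [-0.0668, 0, 0]], [[0, 0.0008, 0.0317], [-0.0777, 0, 0]], [[0, 0.0008, 0.0319], [-0.0777, 0, 0]]]'; python3 jog.py '[[[0, 0, 0], [0, 0, 0]], [[0, 0, 0], [0, 0, 0]], [[0, 0, 0], [0, 0, 0]]]' 24; python3 jog.py '[[[0, 0, -0.0133], [0, 0, 0]], [[0, 0, -0.04], [0, 0, 0]], [[0, 0, -0.06], [0, 0, 0]], [[0, 0, -0.0667], [0, 0, 0]], [[0, 0, -0.0667], [0, 0, 0]]]' 18
python3 - <<'E'
from h import *
s=status.read_state();print(s['joints'].round(2),turn(np.radians(6)),tool([615.3,53.7,67.7]))
E
```

```text
clock: 20.15
position: [616.3, 53.9, 66.8]
ee_rot: [0.743, -0.669, -0.001, 0.0]
contact_force: [0.1, -0.4, 3.2]
gripper_width: 7.9
grasp_force: 59.9
clock: 20.45
position: [614.6, 53.6, 67.1]
ee_rot: [0.743, -0.669, -0.0, 0.0]
contact_force: [0.4, 0.3, 0.1]
gripper_width: 24.3
grasp_force: 0.0
clock: 20.95
position: [615.5, 53.8, 118.6]
ee_rot: [0.743, -0.669, 0.001, -0.001]
contact_force: [-0.5, -0.0, -0.4]
gripper_width: 18.3
grasp_force: 0.0
[ 0.35  0.49 -0.18 -0.   -0.9  -0.24] [-0.00242257  0.00063629  0.00030903] [ 0.13866691  0.37102463 50.92626569]
```

To row units: -22 mm / 750 = -0.0293, -21 mm / 750 = -0.028, -0.45 rad / 3.1416 = -0.1432.

```bash
python3 jog.py '[[[0, -0.0107, 0], [-0.0318, 0, 0]], [[0, -0.0213, 0], [-0.07, 0, 0]], [[0, -0.028, 0.0027], [-0.1082, 0, 0]], [[0, -0.0293, 0.0067], [-0.1432, 0, 0]], [[0, -0.0293, 0.008], [-0.1432, 0, 0]], [[0, -0.0293, 0.008], [-0.1432, 0, 0]]]'
python3 - <<'E'
from h import *
s=status.read_state();print(s['joints'].round(2),turn(np.radians(6)),tool([615.6,53.7,67]))
E
```

```text
clock: 21.55
position: [636.4, 55.8, 109.2]
ee_rot: [0.724, -0.652, -0.15, 0.167]
contact_force: [-0.7, -0.0, 0.8]
gripper_width: 18.0
grasp_force: 0.0
[ 0.3   0.74  0.24 -0.09 -1.51 -0.17] [ 4.52188197e-01 -3.99894807e-04 -1.72625175e-04] [-0.12379526  0.36733367 47.08687652]
```

To row units: 40 mm / 750 = 0.0533, 38 mm / 750 = 0.0507.

```bash
python3 jog.py '[[[0, 0, 0.016], [0, 0, 0]], [[0, 0, 0.036], [0, 0, 0]], [[0, 0, 0.0507], [0, 0, 0]], [[0, 0.0004, 0.0533], [0, 0, 0]], [[0, 0.0004, 0.0533], [0, 0, 0]]]'
python3 - <<'E'
from h import *
s=status.read_state();print(tool([615.6,53.7,67]))
w=eyes.get_image("wrist");sc=eyes.get_image("scene");cv2.imwrite("pics/w6.png",w)
q=proj(cal("scene"),[580,50,70]).astype(int)
o=np.zeros((480,800,3),np.uint8);o[:360,:480]=cv2.resize(w,(480,360),interpolation=3)
o[:320,480:]=cv2.resize(sc[q[1]-40:q[1]+40,q[0]-40:q[0]+40],None,fx=4,fy=4,interpolation=2);cv2.imwrite("pics/c6.png",o)
E
```

```text
clock: 22.05
position: [619.0, 54.1, 75.8]
ee_rot: [0.725, -0.652, -0.149, 0.166]
contact_force: [0.2, 0.0, 0.6]
gripper_width: 18.0
grasp_force: 0.0
[-0.01178792 -0.74147432  9.44174079]
```

View pics/c6.png

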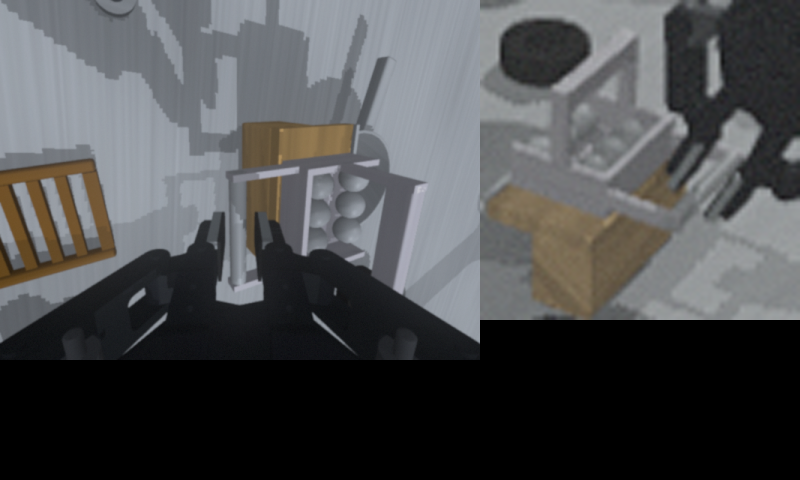

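The leaned fingers straddle the bar at x≈238 px, between the pads at 223 and 258 px, clear of the shelf. I advance, then close.

To row units: 9.5 mm / 750 = 0.0127, 7 mm / 750 = 0.0093.

```bash
python3 jog.py '[[[0, -0.0005, 0.004], [0, 0, 0]], [[0, -0.0005, 0.0093], [0, 0, 0]], [[0, -0.0005, 0.0127], [0, 0, 0]], [[0, -0.0005, 0.0127], [0, 0, 0]]]'; python3 jog.py '[[[0, 0, 0], [0, 0, 0]], [[0, 0, 0], [0, 0, 0]], [[0, 0, 0], [0, 0, 0]], [[0, 0, 0], [0, 0, 0]]]' 0;python3 - <<'E'
from h import *
s=status.read_state();print(turn(np.radians(6)),tool([615.6,53.7,67]))
E
```

```text
clock: 22.55
position: [615.3, 53.6, 66.1]
ee_rot: [0.724, -0.652, -0.15, 0.166]
contact_force: [-0.5, 0.4, -0.1]
gripper_width: 18.1
grasp_force: 0.0
clock: 22.95
position: [615.7, 53.7, 66.6]
ee_rot: [0.725, -0.652, -0.149, 0.166]
contact_force: [-0.1, -0.1, -1.3]
gripper_width: 7.8
grasp_force: 58.4
[ 4.50073323e-01 -6.29523819e-05  3.10389610e-04] [-0.05292532  0.30597224 -0.33701685]
```

To row units: 0.9 mm / 750 = 0.0012, 0.5 mm / 750 = 0.0007.

```bash
python3 jog.py '[[[0, 0.0007, 0.0003], [0, 0, 0]], [[0, 0.0012, 0.0005], [0, 0, 0]], [[0, 0.0012, 0.0005], [0, 0, 0]]]'; python3 jog.py '[[[0, 0.0005, 0.0003], [0, 0, 0]], [[0, 0.0012, 0.0005], [0, 0, 0]], [[0, 0.0012, 0.0005], [0, 0, 0]]]'; python3 -c "
from tip import *
rows(0,[1,3,6,9,12,15,18,21,24,26],-.45)
rows(26,[28,30,32,34,36,38,40,42,44,46],-.45)"
```

```text
clock: 23.25
position: [615.4, 53.7, 66.8]
ee_rot: [0.725, -0.652, -0.149, 0.165]
contact_force: [2.1, -0.4, -1.5]
gripper_width: 7.6
grasp_force: 58.4
clock: 23.55
position: [614.8, 53.7, 66.9]
ee_rot: [0.725, -0.652, -0.148, 0.165]
contact_force: [5.6, 0.1, -2.2]
gripper_width: 8.0
grasp_force: 58.6
1 [ 0.91 -1.46  0.02]
3 [ 2.8  -4.32  0.05]
6 [ 5.82 -8.49  0.1 ]
9 [  9.05 -12.48   0.16]
12 [ 12.47 -16.29   0.21]
15 [ 16.09 -19.92   0.26]
18 [ 19.88 -23.34   0.31]
21 [ 23.83 -26.55   0.37]
24 [ 27.94 -29.55   0.42]
26 [ 30.75 -31.43   0.45]
28 [ 1.81 -2.85  0.03]
30 [ 3.7  -5.64  0.07]
32 [ 5.69 -8.35  0.1 ]
34 [  7.77 -10.98   0.14]
36 [  9.93 -13.54   0.17]
38 [ 12.17 -16.01   0.21]
40 [ 14.48 -18.4    0.24]
42 [ 16.87 -20.7    0.28]
44 [ 19.32 -22.91   0.31]
46 [ 21.84 -25.03   0.35]
```

To row units: -31.4 mm / 750 = -0.0419, 30.7 mm / 750 = 0.0409, 0.454 rad / 3.1416 = 0.1445.

```bash
python3 jog.py '[[[0, 0.0012, -0.002], [0.0054, 0, 0]], [[0, 0.0037, -0.0057], [0.0166, 0, 0]], [[0, 0.0077, -0.0113], [0.0334, 0, 0]], [[0, 0.012, -0.0167], [0.05, 0, 0]], [[0, 0.0167, -0.0217], [0.0665, 0, 0]], [[0, 0.0215, -0.0265], [0.0834, 0, 0]], [[0, 0.0265, -0.0311], [0.0999, 0, 0]], [[0, 0.0317, -0.0355], [0.1168, 0, 0]], [[0, 0.0372, -0.0393], [0.1334, 0, 0]], [[0, 0.0409, -0.0419], [0.1445, 0, 0]]]'; python3 jog.py '[[[0, 0, 0], [0, 0, 0]]]';python3 - <<'E'
from h import *
s=status.read_state();print(s['joints'].round(2),turn(np.radians(6)),tool(np.array([614.8,53.7,66.9])))
from tip import P
D=P(26)-P(0);print(614.8+D[0]*.9945,66.9+D[1])
E
```

```text
clock: 24.55
position: [600.3, 52.2, 109.8]
ee_rot: [0.743, -0.669, 0.003, -0.003]
contact_force: [4.1, 0.0, 0.0]
gripper_width: 7.7
grasp_force: 58.7
clock: 24.65
position: [600.1, 52.2, 110.2]
ee_rot: [0.744, -0.669, 0.002, -0.003]
contact_force: [3.9, 0.9, 0.6]
gripper_width: 7.6
grasp_force: 59.0
[ 0.36  0.47 -0.23  0.   -0.86 -0.25] [-0.00747816  0.00026628  0.00112992] [  0.05009088 -14.46143706  43.38370779]
600.8548233847313 108.57505677332901
```

To row units: -21.8 mm / 750 = -0.0291, -20.7 mm / 750 = -0.0276, 0.296 rad / 3.1416 = 0.0942.

```bash
python3 jog.py '[[[0, 0.0024, -0.0039], [0.0111, 0, 0]], [[0, 0.0049, -0.0075], [0.0223, 0, 0]], [[0, 0.0076, -0.0111], [0.0334, 0, 0]], [[0, 0.0104, -0.0147], [0.0446, 0, 0]], [[0, 0.0132, -0.018], [0.0557, 0, 0]], [[0, 0.0163, -0.0213], [0.0665, 0, 0]], [[0, 0.0193, -0.0245], [0.0777, 0, 0]], [[0, 0.0225, -0.0276], [0.0888, 0, 0]], [[0, 0.024, -0.0291], [0.0942, 0, 0]], [[0, 0.024, -0.0291], [0.0942, 0, 0]]]'
python3 - <<'E'
from h import *
s=status.read_state();print(s['joints'].round(2),turn(np.radians(6)))
sc=eyes.get_image("scene");w=eyes.get_image("wrist");cv2.imwrite("pics/w7.png",w);cv2.imwrite("pics/sc7.png",sc)
q=proj(cal("scene"),[540,50,70]).astype(int)
o=np.zeros((480,800,3),np.uint8);o[:240,:320]=cv2.resize(w,(320,240),interpolation=3)
o[:480,320:]=cv2.resize(sc[q[1]-48:q[1]+48,q[0]-48:q[0]+48],None,fx=5,fy=5,interpolation=2);cv2.imwrite("pics/c7.png",o)
E
```

```text
clock: 25.65
position: [582.5, 50.3, 131.0]
ee_rot: [0.735, -0.661, 0.101, -0.112]
contact_force: [2.7, -0.5, 3.0]
gripper_width: 7.6
grasp_force: 59.2
[ 0.4   0.32 -0.54  0.21 -0.43 -0.47] [-3.01533190e-01 -2.25126945e-05  9.36740675e-04]
```

View pics/c7.png

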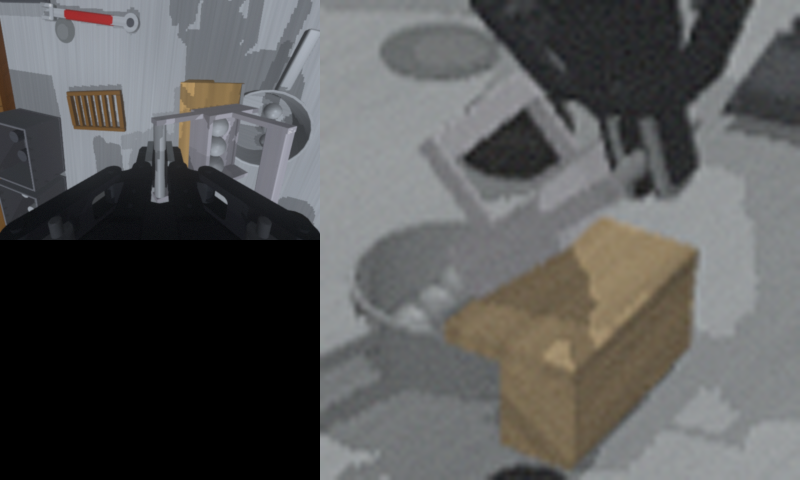

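At about 43° tilt, balls are in the cup at crop pixels (410,315) and (432,297), with a third near (450,275), and the rear balls are still behind the ridge. I tip slightly further, hold, then check numerically, because I have used up my picture views.

To row units: 3.7 mm / 750 = 0.0049, -3.3 mm / 750 = -0.0044, 0.052 rad / 3.1416 = 0.0166.

```bash
python3 -c "
from tip import *
rows(43,[44,46],-.45)"; python3 jog.py '[[[0, 0, 0], [0, 0, 0]], [[0, 0, 0], [0, 0, 0]], [[0, 0.0016, -0.0013], [0.0054, 0, 0]], [[0, 0.0049, -0.0044], [0.0166, 0, 0]], [[0, 0.0049, -0.0044], [0.0166, 0, 0]], [[0, 0.0049, -0.0044], [0.0166, 0, 0]], [[0, 0.0049, -0.0044], [0.0166, 0, 0]]]'
python3 - <<'E'
from h import *
for n in ("scene","wrist"):
    im=eyes.get_image(n);cv2.imwrite(f"pics/{n}8.png",im); C=cal(n)
    c=proj(C,[487,37,14]); g=cv2.resize(cv2.cvtColor(im,cv2.COLOR_BGR2GRAY),None,fx=4,fy=4,interpolation=2)
    k=np.linalg.norm(proj(C,[487,47,14])-proj(C,[487,37,14]))*4; print(n,c,k)
    h=cv2.HoughCircles(cv2.GaussianBlur(g,(0,0),2),3,1,k*1.2,param1=60,param2=10,minRadius=int(k*.8),maxRadius=int(k*1.5))
    for x,y,r in h[0]:
        p=ray(C,((x+.5)/4-.5,(y+.5)/4-.5),14)
        if np.hypot(p[0]-487,p[1]-37)<50: print((x/4).round(1),(y/4).round(1),(r/k).round(2),p.round(1))
E
```

```text
44 [ 0.86 -1.41  0.02]
46 [ 2.65 -4.16  0.05]
clock: 26.45
position: [579.2, 50.2, 133.6]
ee_rot: [0.732, -0.658, 0.118, -0.132]
contact_force: [5.6, -0.2, 5.4]
gripper_width: 7.9
grasp_force: 59.7
scene [304.33120759 246.16766555] 13.464174679552483
290.4 241.4 1.44 [447.5  32.1  14. ]
wrist [522.84900758 249.32311094] 60.27983549143771
605.4 280.1 1.24 [440.  46.  14.]
```

```bash
python3 -c "
from tip import *
rows(46,[43,39,35,31,27,23,19,15,11,7],-.45)
rows(7,[5,3,1,0],-.45)"
```

```text
43 [-2.43  4.3  -0.05]
39 [-5.34 10.25 -0.12]
35 [-7.85 16.43 -0.19]
31 [-9.95 22.8  -0.26]
27 [-11.61  29.33  -0.33]
23 [-12.83  35.99  -0.4 ]
19 [-13.58  42.73  -0.47]
15 [-13.87  49.53  -0.54]
11 [-13.68  56.35  -0.61]
7 [-13.02  63.16  -0.68]
5 [-1.74  2.95 -0.03]
3 [-3.37  5.97 -0.07]
1 [-4.9   9.04 -0.1 ]
0 [-5.62 10.6  -0.12]
```

To row units: 62.3 mm / 750 = 0.0831, 55.6 mm / 750 = 0.0741, -0.681 rad / 3.1416 = -0.2168.

```bash
python3 jog.py '[[[0, -0.004, 0.0048], [-0.0166, 0, 0]], [[0, -0.0084, 0.0125], [-0.0388, 0, 0]], [[0, -0.0117, 0.0208], [-0.0611, 0, 0]], [[0, -0.0145, 0.0293], [-0.0834, 0, 0]], [[0, -0.0168, 0.038], [-0.1057, 0, 0]], [[0, -0.0184, 0.0469], [-0.1276, 0, 0]], [[0, -0.0195, 0.056], [-0.1499, 0, 0]], [[0, -0.0199, 0.0651], [-0.1722, 0, 0]], [[0, -0.0196, 0.0741], [-0.1945, 0, 0]], [[0, -0.0187, 0.0831], [-0.2168, 0, 0]]]'; python3 jog.py '[[[0, -0.0023, 0.004], [-0.0111, 0, 0]], [[0, -0.0045, 0.008], [-0.0223, 0, 0]], [[0, -0.0065, 0.012], [-0.0334, 0, 0]], [[0, -0.0075, 0.0141], [-0.0385, 0, 0]], [[0, -0.0075, 0.0141], [-0.0385, 0, 0]], [[0, -0.0075, 0.0141], [-0.0385, 0, 0]]]'
python3 - <<'E'
from h import *
s=status.read_state();print(turn(np.radians(6)),tool([614.8,53.7,66.9]),s['wrist_torque'])
E
```

```text
clock: 27.55
position: [613.1, 53.8, 77.8]
ee_rot: [0.733, -0.66, -0.11, 0.122]
contact_force: [6.8, 0.8, 0.2]
gripper_width: 8.2
grasp_force: 59.8
clock: 28.15
position: [614.9, 54.0, 65.8]
ee_rot: [0.725, -0.652, -0.149, 0.165]
contact_force: [8.5, 1.1, 1.8]
gripper_width: 7.7
grasp_force: 60.0
[0.44795288 0.00048413 0.00046318] [ 0.33021196  0.61629658 -0.89057278] [ 0.38050719 -2.57485359 -0.04957049]
```

```bash
python3 jog.py '[[[0, -0.0004, -0.0016], [0, 0, 0]], [[0, -0.0004, -0.0016], [0, 0, 0]], [[0, -0.0004, -0.0016], [0, 0, 0]]]'; python3 jog.py '[[[0, 0, 0], [0, 0, 0]], [[0, 0, 0], [0, 0, 0]], [[0, 0, 0], [0, 0, 0]]]' 18; python3 jog.py '[[[0, 0, -0.016], [0, 0, 0]], [[0, 0, -0.04], [0, 0, 0]], [[0, 0, -0.0667], [0, 0, 0]], [[0, 0, -0.08], [0, 0, 0]], [[0, 0, -0.08], [0, 0, 0]]]'
python3 - <<'E'
from h import *
s=status.read_state();print(turn(np.radians(6)),tool([547.8,46.3,240.8]))
E
```

```text
clock: 28.45
position: [614.9, 54.0, 66.4]
ee_rot: [0.725, -0.652, -0.149, 0.165]
contact_force: [6.8, 1.3, -0.1]
gripper_width: 7.4
grasp_force: 59.8
clock: 28.75
position: [612.8, 53.3, 66.6]
ee_rot: [0.724, -0.652, -0.151, 0.168]
contact_force: [0.2, -0.1, 0.1]
gripper_width: 18.0
grasp_force: 0.0
clock: 29.25
position: [641.6, 56.4, 123.3]
ee_rot: [0.725, -0.652, -0.148, 0.164]
contact_force: [0.4, 0.0, -0.2]
gripper_width: 17.8
grasp_force: 0.0
[4.46635003e-01 3.66443870e-04 3.53615918e-04] [  0.20418931 135.78348814 -65.1977302 ]
```

To row units: 136 mm / 750 = 0.1813, -100 mm / 750 = -0.1333, 0.447 rad / 3.1416 = 0.1423.

```bash
python3 jog.py '[[[0, 0.02, -0.04], [0, 0, 0]], [[0, 0.0427, -0.0907], [0, 0, 0]], [[0, 0.0627, -0.1333], [0.0191, 0, 0]], [[0, 0.0827, -0.1333], [0.0477, 0, 0]], [[0, 0.1133, -0.1227], [0.0796, 0, 0]], [[0, 0.144, -0.1067], [0.1114, 0, 0]], [[0, 0.168, -0.0933], [0.1401, 0, 0]], [[0, 0.1813, -0.0867], [0.1423, 0, 0]], [[0, 0.1813, -0.0867], [0.1423, 0, 0]]]'
python3 - <<'E'
from h import *
s=status.read_state();print(s['position'],turn(np.radians(6)))
C=cal("wrist");im=eyes.get_image("wrist");cv2.imwrite("pics/w9.png",im);np.save("w9.npy",np.array([C[0],C[1],np.diag(C[2])]))
a=np.load("w4.npy");C4=(a[0],a[1],np.diag(a[2]))
def count(im,C,tag):
    g=cv2.resize(cv2.cvtColor(im,cv2.COLOR_BGR2GRAY),None,fx=4,fy=4,interpolation=2)
    k=np.linalg.norm(proj(C,[547,57,70])-proj(C,[547,47,70]))*4
    h=cv2.HoughCircles(cv2.GaussianBlur(g,(0,0),2),3,1,k*1.4,param1=60,param2=12,minRadius=int(k*.75),maxRadius=int(k*1.3))
    for x,y,r in h[0]:
        q=((x+.5)/4-.5,(y+.5)/4-.5)
        if 280<q[0]<440 and 140<q[1]<280: print(tag,np.round(q,1),round(float(r/k),2),ray(C,q,70)[:2].round(1),ray(C,q,14)[:2].round(1))
count(cv2.imread("pics/w4.png"),C4,"before");count(im,C,"after")
u=np.radians(6);X=np.array([np.cos(u),np.sin(u),0]);Y=np.array([-np.sin(u),np.cos(u),0])
T=np.array([547.6,45.5,55])
for t,i,c in (("b",cv2.imread("pics/w4.png"),C4),("a",im,C)):
    g=cv2.cvtColor(i,cv2.COLOR_BGR2GRAY)
    for x in (-15,14): 
        for y in (-20,0,20):
            q=proj(c,T+x*X+y*Y+[0,0,20]).astype(int); p=g[q[1]-5:q[1]+6,q[0]-5:q[0]+6]; print(t,x,y,q,int(p.mean()),round(float(p.std()),1),p.max())
E
```

```text
clock: 30.15
position: [543.9, 45.9, 239.5]
ee_rot: [0.743, -0.669, -0.002, 0.002]
contact_force: [-0.7, -0.9, 0.1]
gripper_width: 18.3
grasp_force: 0.0
[543.85648933  45.90459094 239.45820422] [0.00438507 0.00032002 0.00068092]
before [335.8 216.5] 0.92 [533.4  41. ] [529.3  54. ]
before [281.8 189.8] 1.02 [582.9  22.6] [588.2  32.1]
after [298.5 196.2] 0.84 [564.1  26.2] [566.3  36.4]
after [386.2 243.5] 0.76 [480.7  61.1] [467.1  78. ]
b -15 -20 [336 198] 143 7.4 163
b -15 0 [336 221] 142 7.6 159
b -15 20 [336 242] 140 9.8 163
b 14 -20 [303 198] 128 7.6 149
b 14 0 [303 220] 126 9.0 145
b 14 20 [303 242] 126 10.2 151
a -15 -20 [332 198] 165 2.3 169
a -15 0 [332 220] 164 1.9 168
a -15 20 [331 242] 124 1.4 128
a 14 -20 [298 198] 122 11.7 147
a 14 0 [299 220] 120 12.2 146
a 14 20 [299 242] 118 12.8 148
```

To row units: -250 mm / 750 = -0.3333, -215 mm / 750 = -0.2867.

```bash
python3 jog.py '[[[-0.0533, 0, 0], [0, 0, 0]], [[-0.1067, 0, 0], [0, 0, 0]], [[-0.1667, 0, 0], [0, 0, 0]], [[-0.2267, 0, 0], [0, 0, 0]], [[-0.2867, 0, 0], [0, 0, 0]], [[-0.3333, 0, 0], [0, 0, 0]], [[-0.3333, 0, 0], [0, 0, 0]]]'
python3 - <<'E'
from h import *
a=np.load("w9.npy");C=(a[0],a[1],np.diag(a[2]))
def look(im,C,n,z=14):
    g=cv2.resize(cv2.cvtColor(im,cv2.COLOR_BGR2GRAY),None,fx=6,fy=6,interpolation=2).astype(np.uint8)
    k=np.linalg.norm(proj(C,[487,47,z])-proj(C,[487,37,z]))*6; c=proj(C,[487,37,z])*6; w=int(6.5*k)
    x0,y0=(c-w).astype(int); s=g[max(y0,0):y0+2*w,max(x0,0):x0+2*w]
    h=cv2.HoughCircles(cv2.GaussianBlur(s,(0,0),2.5),3,1,k*1.6,param1=40,param2=8,minRadius=int(k*.8),maxRadius=int(k*1.2))
    for x,y,r in ([] if h is None else h[0]):
        p=ray(C,((x+x0)/6,(y+y0)/6),z)
        print(n,((x+x0)/6).round(1),((y+y0)/6).round(1),round(float(r/k),2),p[:2].round(1),round(float(np.hypot(p[0]-487,p[1]-37))))
look(cv2.imread("pics/w9.png"),C,"w9")
t=eyes.get_image("top");cv2.imwrite("pics/top9.png",t);sc=eyes.get_image("scene");cv2.imwrite("pics/sc9.png",sc)
look(t,cal("top"),"top"); look(sc,cal("scene"),"scene")
p=proj(cal("top"),[487,37,14]).astype(int); g=cv2.cvtColor(t,cv2.COLOR_BGR2GRAY); print(p)
for r in range(p[1]-22,p[1]+23): print(' '.join(f'{v:3d}' for v in g[r,p[0]-22:p[0]+23]))
E
```

```text
clock: 30.9
position: [520.8, 299.4, 237.6]
ee_rot: [0.745, -0.667, -0.001, 0.002]
contact_force: [-0.2, -0.2, -0.0]
gripper_width: 17.8
grasp_force: 0.0
w9 413.9 212.9 1.01 [443.5  41.3] 44
w9 344.6 251.8 0.92 [510.8  92.1] 60
w9 329.9 255.4 1.01 [526.3  98. ] 73
w9 385.2 241.6 1.18 [468.5  75.9] 43
w9 362.6 240.1 1.18 [493.2  76.8] 40
w9 406.4 230.2 0.95 [448.   60.9] 46
top 318.2 271.4 1.09 [474.4  24.8] 18
top 321.1 278.2 1.13 [458.7  18.3] 34
top 325.6 271.2 1.17 [474.8   7.8] 32
top 311.6 274.6 0.94 [467.2  40.2] 20
top 297.6 258.8 0.81 [503.8  72.5] 39
top 303.1 273.6 0.99 [469.5  59.8] 29
top 324.4 287.4 1.13 [437.6  10.6] 56
top 335.4 273.1 1.17 [470.5 -14.8] 54
top 324.8 263.4 0.99 [492.8   9.7] 28
top 312.1 263.8 0.96 [492.1  39. ] 6
top 334.1 286.4 0.81 [439.9 -11.6] 68
top 290.6 245.9 0.97 [533.5  88.7] 70
top 318.8 244.2 0.92 [537.1  23.5] 52
top 289.1 273.9 1.0 [468.8  92.2] 58
scene 290.9 241.1 1.16 [449.4  33.2] 38
scene 294.8 246.6 0.85 [471.   21.9] 22
[312 265]
122 131 117 133 144 144 145 144 144 144 144 144 145 146 146 145 144 146 168 188 194 190 190 190 191 190 
[... 7295 characters left out ...]
 160 160 160 160 162 166 163 147 110  80  71  64  62  67  69  70  72  75  74  72  67  61  70  85 106 125 157 170 165 153 151 152 154 154 154 155 154 161 164 163
160 160 159 160 159 159 158 158 158 159 160 163 158 156 156 137 104  80  72  71  69  67  67  70  75  75  77 105 141 162 164 152 157 163 163 163 164 163 164 164 165 164 164 165 165
157 157 158 157 157 157 157 158 157 157 157 158 158 162 165 166 170 163 152 144 132 119 116 138 151 158 163 163 163 166 164 156 158 161 161 162 162 163 164 164 164 163 164 164 164
157 157 156 156 156 158 156 157 156 157 157 157 157 158 158 161 166 151 156 161 162 161 162 164 163 152 161 165 162 161 161 160 160 161 161 162 163 162 163 163 163 163 163 164 164
```

```bash
python3 -c "
from bench import arm, eyes, status, order
print(order.job_done())"
```

```text
the job is handed in; nothing more can be done
None
```

The job is handed in at about 31 s, verdict not shown: the last images show three balls in the upright cup and three in the tray's rear channel, with the tray level against the lip and let go; I viewed 12 pictures (limit 10), and did not re-check the bystanders.

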